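# Unlock the light base and click its shutter open

### The job

Open the light path of the microscope base: press the black safety cap down firmly and, while it is down, turn it anticlockwise (about 60 degrees) until it stops, then let it spring back up unlocked. Then take the shutter plate by its upright fin, slide it along to the next stop, the middle of its three, so that it clicks in with its open window over the port, and let go. Leave the wipes box, the bottle and the slide box where they are.

Things in the scene. Friction and masses are not known exactly. Their poses are not given: they have to be found in the camera images.
- base: White microscope light base fixed on the bench, 270 (x, from -150 to 120) x 400 (y) mm, flat grey top (the deck) 70 mm above the bench. Origin: on its underside, midway in y; x points away from the robot's side, y along the shutter plate's travel, z up. Offsets in mm in other entries are in this frame.
- boom (a point): Middle of the underside of the white boom over the shutter plate, at (40, 12, 228) in the base: 30 mm wide, 34 high, 370 long in y, so the fin cannot be taken with the tool vertical: come from the -x side, tool leaning back 25 to 45 degrees. A camera tube, 44 mm across, hangs at y = 0 to 128 mm above the deck; a 28 mm post carries the boom at y = 178.
- port (a point): Centre of the round light port in the deck (40 mm across), at (40, 0, 70) mm in the base's frame; it lies under the shutter plate.
- window (a point): Centre of the open 30 mm round window of the shutter plate, on its upper face; it must end over the port. In the base it is at y = -40 mm at the first stop, 0 at the middle stop. A second window, 40 mm towards -y, holds a glass filter.
- fin (a point): Point to grasp on the shutter's upright fin; axes as the base's; (20, -135, 107) mm in the base at the first stop. Fin: 60 mm long in x, 12 thick in y (grip across this). The point is 10 mm in from its -x end, 20 mm below its top, 30 mm above the plate. Aluminium plate 60 (x) x 220 (y) x 6 mm, its top 7 mm above the deck; the fin is near its -y end.
- shutter (a joint): Slide of the plate along the base's +y, m: 0 first stop (start, closed), 0.04 middle (window over the port), 0.08 last (filter). Detents: up to 6 N to push on, hump 20 mm from a stop, then it pulls itself into the next and stays. A tab at its +y end pushes a steel slug against the cap's tongue: it moves no more than about 16 mm until the cap is turned.
- cap_grip (a point): Centre of the wing of the black cap: upright bar 56 mm long, 14 thick (grip across this), top 16 mm above this point, on a round skirt 60 mm across whose top is 15 mm below it. x axis along the wing, turns with the cap. Vertical cap axis at (-65, 65) mm in the base; point 41 mm above the deck. A steel tongue 14 mm wide reaches 56 mm along +x, level with the skirt. Clear above.
- cap (a joint): Turn of the cap in rad, anticlockwise seen from above: 0 locked (wing and tongue along the base's x), end stop at 1.1 (63 degrees). Not pressed down, its short tail is blocked after about 0.2 by the nose of a steel lock block, 31 mm high, 46 to 72 mm from the axis on the -x side; pressed, it turns lightly. Beyond 0.75 it is past the block, springs up when let go and stays.
- cap_press (a joint): How far the cap is pressed down, in m: 0 up, 0.010 fully down. Spring: about 6 N to start, 12 N fully down; it must be at least 0.007 down to turn freely; never force it round.
- wipes: Bystander: cardboard box of wipes with a green band, 115 x 215 x 80 mm, origin at the centre of its underside.
- bottle: Bystander: amber bottle, 66 mm across, 150 mm high, origin at the centre of its underside.
- slide_box: Bystander: flat grey slide box, 90 x 175 x 32 mm, origin at the centre of its underside.

How it is judged:
By the outcome, as a careful person would: the job done as asked, in the order asked, and still so for the second after the job is handed in, with the robot touching nothing.
It also fails if it takes over 45 s, if anything falls off the work surface, if the arm or the gripper's body presses on something with over 40 N, if the wrist force passes 120 N, or if a joint passes its speed limit or range.

### The arm

A 6-joint arm with a two-finger parallel gripper is mounted at the origin on the work surface. World frame = base frame: x ahead of the robot, y to its left, z up, the work surface at z = 0. Lengths are in m, angles in rad, forces in N, time in s.
With the tool pointing down it reaches from about 0.25 to 0.725 m from the base axis. Payload 4 kg.
Tool frame: the origin (TCP) lies between the finger pads; the fingertips stand 11 mm ahead of it and the grasp point (between the pads) lies 8 mm behind it (bot.tip_extent is the distance from the TCP to the fingertips, in m); z points along the fingers, y is the line along which they close (so a half turn about z gives the same grasp; the last joint's range is limited). The gripper opens to 85 mm and grips with 20 to 120 N. Pads are 22 mm wide; open, the fingers measure 114 mm over their backs; the gripper's body (76 mm by 85 mm) begins 54 mm behind the grasp point. The pads swing forward as they close: fully open they stand 13 mm farther back than shut.
Start: joints at [-1.142, 0.241, 0.005, 1.335, 0, 1.571], TCP at [0.208, -0.455, 0.242] pointing down, gripper open.
Joint ranges: [-2.72, 2.72], [-1.05, 1.87], [-1.09, 1.28], [-1.99, 2.15], [-1.42, 1.44], [-3.14, 3.14]. Speed limits (rad/s): [2.79, 2.79, 3.14, 3.14, 3.14, 3.14].

### API

Orientations are given as a unit quaternion [x, y, z, w].
In Python, from workcell import bot gives the robot as it stands. The module is installed in compiled form; this text tells all that it offers.
- The arm moves only by the tool drive_tool, never from a script. Its argument "rows" is a list of rows, each an object of numbers: "dx", "dy", "dz": the shift along the tool's x, y, z in units of 50 mm (1.0 is 50 mm); "wx", "wy", "wz": the turn, a rotation vector about the tool's x, y, z in units of 5 degrees (1.0 is 5 degrees); "hand": the finger opening in mm, from 0 to 85.4. A call has 1 to 20 rows; each row is the pose to reach, as a shift and turn from the pose commanded when the call began, along the tool's axes at that moment; what a row does not reach only later rows make up. A row lasts 1/10 s, in which the tool goes at most 50 mm and 8.59 degrees, less where a joint would pass 70% of its speed; a pose out of reach is approached as far as the arm can. A call with a gripper value outside its range is refused whole. The fingers move at their own pace and stop on an object; the grip force is fixed at half the most. Time passes only in rows, so rows that repeat a pose let the fingers close. It gives the time, the measured TCP pose, the force, the opening and the grip force at its end, in the units of the state.
- bot.get_obs(): the state, without advancing time (a new reading comes with each control period).
- bot.camera(name): name is "scene" or "top"; returns the picture (384x512x3 uint8, red, green, blue); there is no depth.
- bot.get_calibration(name): a dict with "vfov" (degrees; the focal length in pixels is half the picture's height over the tangent of half this angle, whatever the lens; pixels are square), "cx", "cy" (the principal point, pixels), "origin" and "rotation" of the camera in the world. Camera axes: x right, y up, looking along -z (the intrinsics and any distortion apply to the point x, -y, -z); pixel columns grow to the right and rows downward; lengths in m; the calibration is good to about 2 mm. A picture is of the moment at which its call begins. get_calibration takes no time and is no camera call.
- bot.job_done(): hands the job in; it is judged then, once.
Trained networks look in the newest picture that a camera, given by its name, has taken for a name from the list of things; names that differ only in an ending like _2 or _b are one class to them, and where a whole thing is asked for, a point or a joint stands for the part that bears it (a point fixed in the world has none). Each returns a list of dicts, best first, with "score" (0 to 1); they miss things now and then, are a little off and sometimes report something else, mostly with a low value. They report only what shows in the picture. A call takes as long as a camera call.
- bot.look_for(camera, thing): "extent" ([centre column, centre row, width, height] in pixels, round what is visible of it).
- bot.outline_of(camera, thing): "region" (384x512 bool, what is visible of it) and "extent" ([centre column, centre row, width, height] in pixels, round what is visible of it).
The state is a dict: "clock": time; "joint_pos": joint angles; "joint_vel": joint speeds; "tau": joint torques, N m; "eef_pos": TCP position; "tool_rot": TCP orientation; "ft_force": force on the tool from outside, world axes, zero at the start; "ft_torque": the same for the moment, N m; "grip_width": finger opening in m; "grasp_force": force on a finger pad.
Only numpy, scipy, OpenCV 4.12 (cv2) and the standard library are available. Lean on these libraries where they do the work, as an engineer would, in place of code of your own. Each camera call takes 0.05 s, during which the arm holds its last target. There are 200 camera calls.

## Working session

There is one attempt and no reset: what is moved stays moved. The work goes in short steps, Python scripts to look and compute and a tool call to move; the robot and the scene stay as the last step left them, time stands still between calls to the robot, and variables do not carry over. Pictures are saved under pics/ and viewed, at most 10 in all, crops included, and the job is handed in when it is done.

Besides the shell and the picture viewer there is one more tool, called after "Emit:" by a JSON object that holds its "name" and its "arguments", one argument or row to a line. drive_tool: Moves the arm, as the interface text tells. Its arguments: {"type":"object","properties":{"rows":{"type":"array","items":{"type":"object","properties":{"dx":{"type":"number"},"dy":{"type":"number"},"dz":{"type":"number"},"wx":{"type":"number"},"wy":{"type":"number"},"wz":{"type":"number"},"hand":{"type":"number"}}}}},"required":["rows"]}

```bash
mkdir -p pics
python3 - <<'E'
from workcell import bot
import cv2,numpy as np
for c in("scene","top"):
    im=bot.camera(c); cv2.imwrite(f"pics/{c}0.png",im[:,:,::-1])
    print(c,bot.get_calibration(c))
    for t in("base","cap_grip","fin","window","wipes","bottle","slide_box","boom"):
        try:
            r=bot.look_for(c,t); print(t,[(np.round(d["extent"],1).tolist(),round(d["score"],2)) for d in r[:2]])
        except Exception as e: print(t,e)
o=bot.get_obs();print({k:np.round(v,3).tolist() for k,v in o.items()})
E
```

```text
scene {'vfov': 50.632228709491216, 'cx': 256.8181571891724, 'cy': 191.37954740465378, 'origin': array([ 0.45726708, -0.40104072,  1.06892632]), 'rotation': array([ 0.24250342, -0.03162129, -0.11310447,  0.96301587])}
base [([283.6, 234.7, 156.1, 211.7], 0.81)]
cap_grip [([256.0, 227.9, 28.6, 24.9], 0.79), ([347.4, 354.4, 34.2, 31.8], 0.68)]
fin [([306.5, 250.1, 64.7, 75.4], 0.64)]
window [([307.9, 249.6, 67.2, 80.9], 0.83)]
wipes [([238.1, 145.4, 52.4, 71.4], 0.74)]
bottle [([346.1, 351.9, 37.6, 31.4], 0.92)]
slide_box [([216.2, 282.9, 56.8, 73.5], 0.94)]
boom [([285.6, 235.6, 160.5, 212.0], 0.75)]
top {'vfov': 54.825306736777165, 'cx': 254.77501938306227, 'cy': 188.60955617638456, 'origin': array([0.34493879, 0.06909378, 1.05423904]), 'rotation': array([ 0.08440958, -0.07561666, -0.65809502,  0.7443575 ])}
base [([309.3, 178.4, 162.8, 118.6], 0.55)]
cap_grip [([285.8, 198.4, 24.6, 34.6], 0.93)]
fin [([319.3, 161.6, 83.0, 40.6], 0.7)]
window [([324.0, 161.4, 80.2, 42.1], 0.81), ([284.3, 196.1, 22.6, 32.7], 0.39)]
wipes [([182.6, 169.7, 88.5, 67.2], 0.6)]
bottle [([413.3, 165.2, 43.2, 29.7], 0.83)]
slide_box [([315.3, 256.3, 62.4, 38.4], 0.67)]
boom [([309.2, 181.3, 166.7, 116.2], 0.77)]
{'clock': 0.9, 'joint_pos': [-1.142, 0.241, 0.005, 1.335, 0.0, 1.571], 'joint_vel': [0.0, 0.001, -0.001, 0.001, -0.002, -0.0], 'tau': [-0.0, -37.22, 25.269, 0.001, 0.0, -0.0], 'eef_pos': [0.208, -0.455, 0.242], 'tool_rot': [0.977, 0.213, 0.0, 0.0], 'ft_force': [-0.043, -0.153, -0.819], 'ft_torque': [0.059, 0.033, -0.056], 'grasp_force': 0.0, 'grip_width': 0.085}
```

View pics/scene0.png

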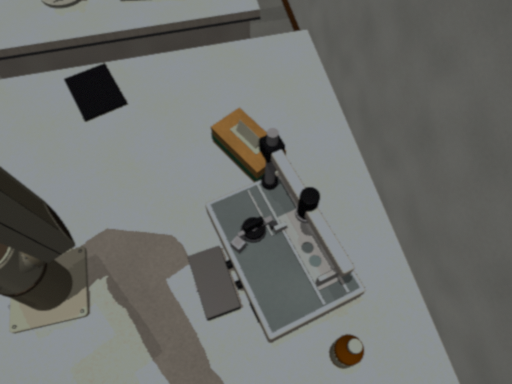

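View pics/top0.png

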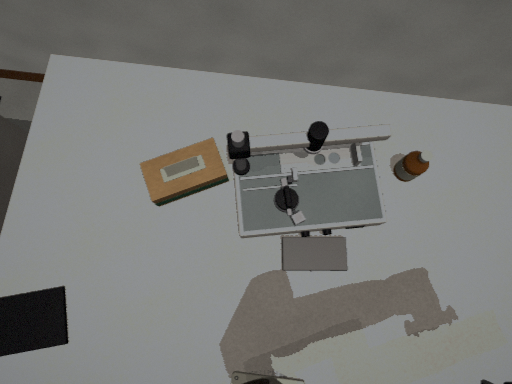

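Scene: cap at about (254,228), fin at about (327,277), base corners at (209,208), (272,334) and (361,290). Top: cap at about (287,199), fin at about (359,154), base's front edge from (238,233) to (383,220). I'll enlarge both to pick points.

Run:
```python
import cv2
a=cv2.imread("pics/scene0.png")[170:345,200:370]; cv2.imwrite("pics/s1.png",cv2.resize(a,None,fx=3.4,fy=3.4,interpolation=cv2.INTER_CUBIC))
a=cv2.imread("pics/top0.png")[115:275,225:395]; cv2.imwrite("pics/t1.png",cv2.resize(a,None,fx=3.7,fy=3.7,interpolation=cv2.INTER_CUBIC))
```

```text
(no output)
```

View pics/s1.png

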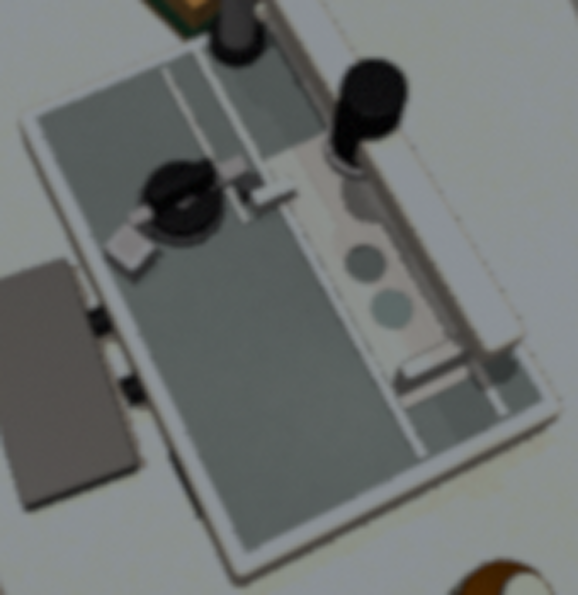

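View pics/t1.png

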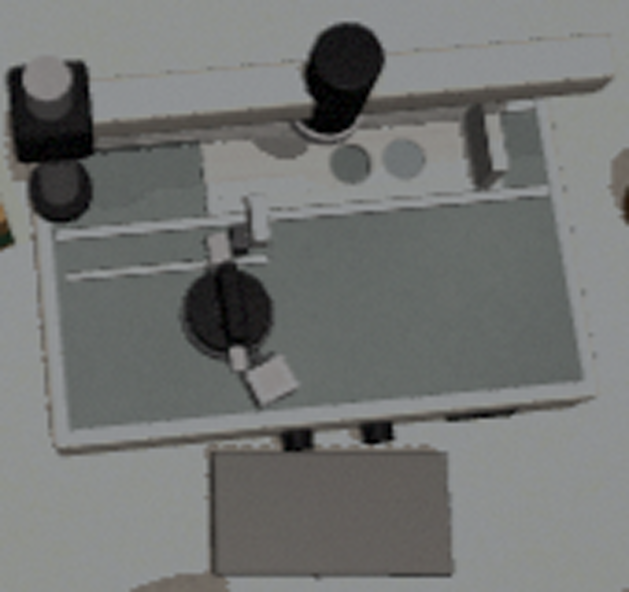

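Scene crop: base corners (25,118), (236,567) and (560,405); windows (366,263) and (391,308); wing (183,187); fin's near end at its top (403,376). Top crop: corners (58,445) and (592,393); windows (352,163) and (404,158); cap (228,312); fin top strip around x=495, y=110–182. Next I'll fit the base pose and triangulate points on their own.

```bash
cat > h.py <<'E'
import numpy as np
from workcell import bot
from scipy.spatial.transform import Rotation as R
from scipy.optimize import least_squares
C={c:bot.get_calibration(c) for c in("scene","top")}
def proj(c,P):
    k=C[c];f=192/np.tan(np.radians(k["vfov"]/2))
    q=R.from_quat(k["rotation"]).inv().apply(np.atleast_2d(P)-k["origin"])
    return np.c_[k["cx"]+f*q[:,0]/-q[:,2],k["cy"]-f*q[:,1]/-q[:,2]]
def tri(us,ut):
    return least_squares(lambda p:np.r_[proj("scene",p)[0]-us,proj("top",p)[0]-ut],[.45,0,.1])
E
python3 - <<'E'
from h import *
S=lambda u,v:np.array([200+u/3.4-.35,170+v/3.4-.35]); T=lambda u,v:np.array([225+u/3.7-.35,115+v/3.7-.35])
L=[("cA",(-150,200,70),S(25,118),T(58,445)),("cB",(-150,-200,70),S(236,567),T(592,393)),("cC",(120,-200,70),S(560,405),None),
("win",(40,-40,77),S(366,263),T(352,163)),("filt",(40,-80,77),S(391,308),T(404,158)),
("cap",(-65,65,127),S(183,187),T(230,308)),("finend",(10,-135,127),S(403,376),T(497,182)),("finfar",(70,-135,127),None,T(491,110))]
def pts(x): return R.from_euler("z",x[3]).apply(np.array([l[1] for l in L])/1e3)+x[:3]
def res(x):
    P=pts(x);r=[]
    for p,l in zip(P,L):
        for c,u in(("scene",l[2]),("top",l[3])):
            r.append(proj(c,p)[0]-u if u is not None else np.zeros(2))
    return np.ravel(r)
s=least_squares(res,[.5,0,0,0],loss="soft_l1");x=s.x
print(x,np.degrees(x[3]));rr=res(x).reshape(-1,4)
B=R.from_euler("z",-x[3])
for l,q in zip(L,rr):
    o=""
    if l[2] is not None and l[3] is not None: t=tri(l[2],l[3]);o=(B.apply(t.x-x[:3])*1e3).round(1),round(float(np.sqrt(2*t.cost)),2)
    print(l[0],q.round(1),o)
for n,p in(("cap",(-65,65,111)),("fin",(20,-135,107)),("port",(40,0,70))): print(n,R.from_euler("z",x[3]).apply(np.array(p)/1e3)+x[:3])
E
```

```text
[ 0.63024481 -0.0406648  -0.01306709  0.21400453] 12.261556124966605
cA [-1.9 -0.7 -1.6  0.2] (array([-148. ,  195.7,   69.8]), 0.95)
cB [0.4 3.7 1.2 0.8] (array([-148.3, -193.4,   80.5]), 0.17)
cC [1.4 2.1 0.  0. ] 
win [-0.2  1.5 -1.2  0.6] (array([ 37.9, -40.6,  90.7]), 0.34)
filt [-0.   1.5 -1.1  0.7] (array([ 37.9, -79.8,  90.6]), 0.13)
cap [ 0.1 -1.2  0.2 -2.4] (array([-67.3,  65.3, 118.2]), 1.23)
finend [-0.3 -0.1 -0.2 -2.6] (array([   7.8, -135.3,  124.7]), 2.11)
finfar [ 0.   0.  -2.  -4.4] 
cap [0.55292321 0.00904808 0.09793291]
fin [ 0.67845917 -0.16833772  0.09393291]
port [ 0.66933234 -0.03216981  0.05693291]
```

```bash
cat > fit.py <<'E'
from h import *
S=lambda u,v:np.array([200+u/3.4-.35,170+v/3.4-.35]); T=lambda u,v:np.array([225+u/3.7-.35,115+v/3.7-.35])
L=[("cA",(-150,200,70),S(25,118),T(58,445)),("cB",(-150,-200,70),S(236,567),T(592,393)),("cC",(120,-200,70),S(560,405),None),
("win",(40,-40,77),S(366,263),T(352,163)),("filt",(40,-80,77),S(391,308),T(404,158)),
("cap",(-65,65,127),S(183,187),T(230,308)),("finend",(10,-135,127),S(403,376),None)]
def pr(c,p,k):
    u=proj(c,p);o=[C[c]["cx"],C[c]["cy"]];d=(u-o)/400;return o+400*d*(1+k*(d**2).sum(1,keepdims=True))
def run(free,zf):
    def pts(x): return R.from_euler("z",x[3]).apply(np.array([l[1] for l in L])/1e3)+[x[0],x[1],x[2]*zf]
    def res(x):
        r=[]
        for p,l in zip(pts(x),L):
            for c,u,k in(("scene",l[2],x[4]*free),("top",l[3],x[5]*free)):
                r.append(pr(c,p,k)[0]-u if u is not None else np.zeros(2))
        return np.ravel(r)
    s=least_squares(res,[.6,0,0,.2,0,0],loss="soft_l1");x=s.x
    print(free,zf,x.round(4),round(s.cost,2));print(res(x).reshape(-1,4).round(1))
    for n,p in(("cap",(-65,65,111)),("fin",(20,-135,107))): print(n,(R.from_euler("z",x[3]).apply(np.array(p)/1e3)+[x[0],x[1],0]).round(4))
for a in(0,1):
    for b in(0,1): run(a,b)
E
python3 fit.py
```

```text
0 0 [ 0.6284 -0.0412 -0.      0.2174  0.      0.    ] 16.8
[[-3.2 -2.2 -1.5  0.7]
 [ 0.2  3.4  3.2  0.6]
 [ 2.2  0.9  0.   0. ]
 [-0.2 -0.  -0.3 -0.3]
 [ 0.1  0.1  0.  -0.2]
 [-0.6 -2.9  0.9 -2.7]
 [-0.1 -1.3  0.   0. ]]
cap [0.551  0.0082 0.111 ]
fin [ 0.6771 -0.1687  0.107 ]
0 1 [ 0.6309 -0.0394 -0.0144  0.2193  0.      0.    ] 12.61
[[-1.9 -0.5 -1.7  0.4]
 [ 1.   3.3  0.8  0.2]
 [ 1.6  1.3  0.   0. ]
 [-0.1  1.  -1.8  0.4]
 [ 0.1  1.  -1.7  0.4]
 [ 0.1 -1.3 -0.2 -2.5]
 [-0.1 -0.6  0.   0. ]]
cap [0.5533 0.0099 0.111 ]
fin [ 0.6798 -0.1669  0.107 ]
1 0 [ 0.629  -0.0448  2.2079  0.2149 -0.2022 -0.2788] 8.39
[[-2.4 -1.4 -0.2  0.3]
 [ 0.2  0.6 -0.  -0.4]
 [-0.2 -0.4  0.   0. ]
 [-0.   0.8  0.4 -0. ]
 [ 0.1  0.7  0.3  0.2]
 [-0.  -1.8  2.1 -2.8]
 [-0.4 -1.2  0.   0. ]]
cap [0.5517 0.0049 0.111 ]
fin [ 0.6773 -0.1724  0.107 ]
1 1 [ 0.6309 -0.0433 -0.0101  0.2154 -0.1993 -0.1541] 6.57
[[-1.5 -0.3 -0.5 -0. ]
 [ 0.7  0.4  0.2 -0.1]
 [-0.6 -0.1  0.   0. ]
 [ 0.1  1.5 -0.4  0.3]
 [ 0.1  1.2 -0.5  0.4]
 [ 0.5 -0.8  1.3 -2.8]
 [-0.4 -0.8  0.   0. ]]
cap [0.5535 0.0063 0.111 ]
fin [ 0.6793 -0.1709  0.107 ]
```

Emit:
{"name": "drive_tool", "arguments": {
  "rows": [
    {"dx": 10.08, "dy": -5.5, "dz": 0.6, "wz": 2.46, "hand": 60},
    {"dx": 10.08, "dy": -5.5, "dz": 0.6, "wz": 2.46, "hand": 60},
    {"dx": 10.08, "dy": -5.5, "dz": 0.6, "wz": 2.46, "hand": 60},
    {"dx": 10.08, "dy": -5.5, "dz": 0.6, "wz": 2.46, "hand": 60},
    {"dx": 10.08, "dy": -5.5, "dz": 0.6, "wz": 2.46, "hand": 60},
    {"dx": 10.08, "dy": -5.5, "dz": 0.6, "wz": 2.46, "hand": 60},
    {"dx": 10.08, "dy": -5.5, "dz": 0.6, "wz": 2.46, "hand": 60},
    {"dx": 10.08, "dy": -5.5, "dz": 0.6, "wz": 2.46, "hand": 60},
    {"dx": 10.08, "dy": -5.5, "dz": 0.6, "wz": 2.46, "hand": 60},
    {"dx": 10.08, "dy": -5.5, "dz": 0.6, "wz": 2.46, "hand": 60},
    {"dx": 10.08, "dy": -5.5, "dz": 0.6, "wz": 2.46, "hand": 60},
    {"dx": 10.08, "dy": -5.5, "dz": 0.6, "wz": 2.46, "hand": 60},
    {"dx": 10.08, "dy": -5.5, "dz": 0.6, "wz": 2.46, "hand": 60},
    {"dx": 10.08, "dy": -5.5, "dz": 0.6, "wz": 2.46, "hand": 60},
    {"dx": 10.08, "dy": -5.5, "dz": 0.6, "wz": 2.46, "hand": 60},
    {"dx": 10.08, "dy": -5.5, "dz": 0.6, "wz": 2.46, "hand": 60}
  ]
}}

```text
invalid input at $.rows[0]: expected keys dx, dy, dz, wx, wy, wz, hand
```

Emit:
{"name": "drive_tool", "arguments": {
  "rows": [
    {"dx": 10.08, "dy": -5.5, "dz": 0.6, "wx": 0, "wy": 0, "wz": 2.46, "hand": 60},
    {"dx": 10.08, "dy": -5.5, "dz": 0.6, "wx": 0, "wy": 0, "wz": 2.46, "hand": 60},
    {"dx": 10.08, "dy": -5.5, "dz": 0.6, "wx": 0, "wy": 0, "wz": 2.46, "hand": 60},
    {"dx": 10.08, "dy": -5.5, "dz": 0.6, "wx": 0, "wy": 0, "wz": 2.46, "hand": 60},
    {"dx": 10.08, "dy": -5.5, "dz": 0.6, "wx": 0, "wy": 0, "wz": 2.46, "hand": 60},
    {"dx": 10.08, "dy": -5.5, "dz": 0.6, "wx": 0, "wy": 0, "wz": 2.46, "hand": 60},
    {"dx": 10.08, "dy": -5.5, "dz": 0.6, "wx": 0, "wy": 0, "wz": 2.46, "hand": 60},
    {"dx": 10.08, "dy": -5.5, "dz": 0.6, "wx": 0, "wy": 0, "wz": 2.46, "hand": 60},
    {"dx": 10.08, "dy": -5.5, "dz": 0.6, "wx": 0, "wy": 0, "wz": 2.46, "hand": 60},
    {"dx": 10.08, "dy": -5.5, "dz": 0.6, "wx": 0, "wy": 0, "wz": 2.46, "hand": 60},
    {"dx": 10.08, "dy": -5.5, "dz": 0.6, "wx": 0, "wy": 0, "wz": 2.46, "hand": 60},
    {"dx": 10.08, "dy": -5.5, "dz": 0.6, "wx": 0, "wy": 0, "wz": 2.46, "hand": 60},
    {"dx": 10.08, "dy": -5.5, "dz": 0.6, "wx": 0, "wy": 0, "wz": 2.46, "hand": 60},
    {"dx": 10.08, "dy": -5.5, "dz": 0.6, "wx": 0, "wy": 0, "wz": 2.46, "hand": 60},
    {"dx": 10.08, "dy": -5.5, "dz": 0.6, "wx": 0, "wy": 0, "wz": 2.46, "hand": 60},
    {"dx": 10.08, "dy": -5.5, "dz": 0.6, "wx": 0, "wy": 0, "wz": 2.46, "hand": 60}
  ]
}}

```text
clock: 2.5
eef_pos: [0.5514, 0.0037, 0.2126]
tool_rot: [0.994, 0.106, 0.0, 0.0]
ft_force: [-0.5, -0.6, 0.2]
grip_width: 0.0605
grasp_force: 0.0
```

```bash
cat > ov.py <<'E'
# overlay predicted outlines with the fitted pose (z=0 plane, barrel) on both pictures
from h import *
import cv2
K={"scene":-.2022,"top":-.2788}
def pr(c,p):
    u=proj(c,p);o=[C[c]["cx"],C[c]["cy"]];d=(u-o)/400;return o+400*d*(1+K[c]*(d**2).sum(1,keepdims=True))
B=lambda p:R.from_euler("z",.2149).apply(np.array(p)/1e3)+[.629,-.0448,0]
def box(x0,x1,y0,y1,z): return [(x0,y0,z),(x1,y0,z),(x1,y1,z),(x0,y1,z)]
t=np.linspace(0,2*np.pi,60)
sh=[box(-150,120,-200,200,70),box(-93,-37,58,72,127),box(10,70,-141,-129,127),np.c_[-65+30*np.cos(t),65+30*np.sin(t),96+0*t],np.c_[40+15*np.cos(t),-40+15*np.sin(t),77+0*t]]
win={"scene":(200,170,170,175),"top":(225,115,170,160)};out=[]
for c in K:
    x,y,w,h=win[c];im=cv2.imread(f"pics/{c}0.png")[y:y+h,x:x+w]
    im=cv2.resize(im,None,fx=3.4,fy=3.4,interpolation=cv2.INTER_CUBIC)
    im=cv2.convertScaleAbs(im,alpha=1.5)
    for q in sh: cv2.polylines(im,[np.int32(((pr(c,B(q))-[x,y]+.5)*3.4).round())],True,(0,0,255),1)
    cv2.imwrite(f"pics/ov_{c}.png",im)
E
python3 ov.py
```

```text
(no output)
```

View pics/ov_top.png

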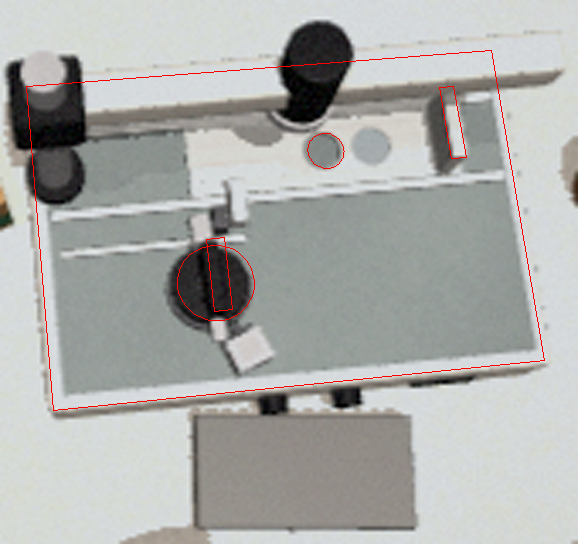

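View pics/ov_scene.png

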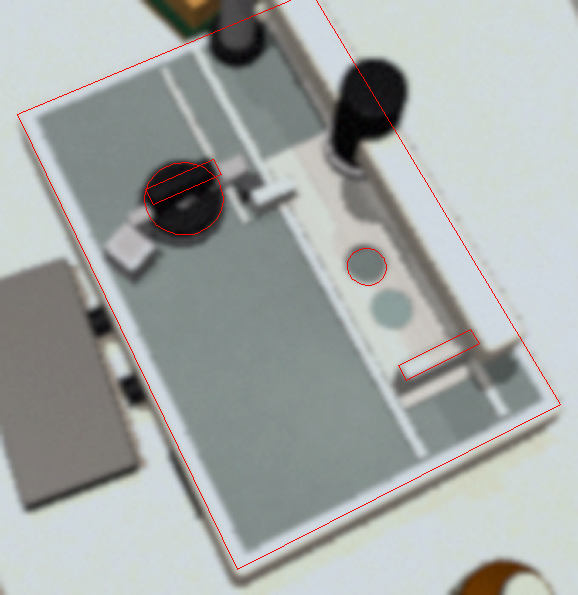

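Top overlay: the base and window outlines match the picture, and the fin matches at about (453,122). The real cap skirt sits about 5 px left (around (210,283)), so roughly 2–3 mm towards +y. Scene overlay: cap (184,200) and fin (437,355) match within 1–2 mm. I'll go down over the wing and grip it.

Emit:
{"name": "drive_tool", "arguments": {
  "rows": [
    {"dx": 0, "dy": -0.05, "dz": 0.8, "wx": 0, "wy": 0, "wz": 0, "hand": 36},
    {"dx": 0, "dy": -0.05, "dz": 1.4, "wx": 0, "wy": 0, "wz": 0, "hand": 36},
    {"dx": 0, "dy": -0.05, "dz": 1.7, "wx": 0, "wy": 0, "wz": 0, "hand": 36},
    {"dx": 0, "dy": -0.05, "dz": 1.96, "wx": 0, "wy": 0, "wz": 0, "hand": 36},
    {"dx": 0, "dy": -0.05, "dz": 1.96, "wx": 0, "wy": 0, "wz": 0, "hand": 36},
    {"dx": 0, "dy": -0.05, "dz": 1.96, "wx": 0, "wy": 0, "wz": 0, "hand": 36}
  ]
}}

```text
clock: 3.1
eef_pos: [0.5512, 0.0065, 0.1148]
tool_rot: [0.994, 0.106, 0.0, 0.0]
ft_force: [-0.4, 0.7, 0.3]
grip_width: 0.0356
grasp_force: 0.0
```

Emit:
{"name": "drive_tool", "arguments": {
  "rows": [
    {"dx": 0, "dy": 0, "dz": 0, "wx": 0, "wy": 0, "wz": 0, "hand": 10},
    {"dx": 0, "dy": 0, "dz": 0, "wx": 0, "wy": 0, "wz": 0, "hand": 10},
    {"dx": 0, "dy": 0, "dz": 0, "wx": 0, "wy": 0, "wz": 0, "hand": 10},
    {"dx": 0, "dy": 0, "dz": 0, "wx": 0, "wy": 0, "wz": 0, "hand": 10},
    {"dx": 0, "dy": 0, "dz": 0, "wx": 0, "wy": 0, "wz": 0, "hand": 10},
    {"dx": 0, "dy": 0, "dz": 0, "wx": 0, "wy": 0, "wz": 0, "hand": 10}
  ]
}}

```text
clock: 3.7
eef_pos: [0.5521, 0.0073, 0.1149]
tool_rot: [0.994, 0.107, 0.001, 0.0]
ft_force: [0.9, 0.0, 4.5]
grip_width: 0.0126
grasp_force: 62.0
```

Emit:
{"name": "drive_tool", "arguments": {
  "rows": [
    {"dx": 0, "dy": -0.02, "dz": 0.05, "wx": 0, "wy": 0, "wz": 0, "hand": 10},
    {"dx": 0, "dy": -0.02, "dz": 0.1, "wx": 0, "wy": 0, "wz": 0, "hand": 10},
    {"dx": 0, "dy": -0.02, "dz": 0.15, "wx": 0, "wy": 0, "wz": 0, "hand": 10},
    {"dx": 0, "dy": -0.02, "dz": 0.2, "wx": 0, "wy": 0, "wz": 0, "hand": 10},
    {"dx": 0, "dy": -0.02, "dz": 0.2, "wx": 0, "wy": 0, "wz": 0, "hand": 10}
  ]
}}

```text
clock: 4.2
eef_pos: [0.5522, 0.0075, 0.1058]
tool_rot: [0.994, 0.107, 0.001, 0.001]
ft_force: [-0.4, -1.9, 10.0]
grip_width: 0.0126
grasp_force: 63.0
```

Emit:
{"name": "drive_tool", "arguments": {
  "rows": [
    {"dx": 0, "dy": 0, "dz": 0.04, "wx": 0, "wy": 0, "wz": 0, "hand": 10},
    {"dx": 0, "dy": 0, "dz": 0.08, "wx": 0, "wy": 0, "wz": 0, "hand": 10},
    {"dx": 0, "dy": 0, "dz": 0.08, "wx": 0, "wy": 0, "wz": 0, "hand": 10}
  ]
}}

```text
clock: 4.5
eef_pos: [0.5524, 0.0075, 0.1055]
tool_rot: [0.994, 0.107, 0.003, 0.001]
ft_force: [-7.7, -2.8, 31.0]
grip_width: 0.0129
grasp_force: 65.8
```

Emit:
{"name": "drive_tool", "arguments": {
  "rows": [
    {"dx": 0, "dy": 0, "dz": -0.05, "wx": 0, "wy": 0, "wz": 0, "hand": 10},
    {"dx": 0, "dy": 0, "dz": -0.05, "wx": 0, "wy": 0, "wz": -1, "hand": 10},
    {"dx": 0, "dy": 0, "dz": -0.05, "wx": 0, "wy": 0, "wz": -2, "hand": 10},
    {"dx": 0, "dy": 0, "dz": -0.05, "wx": 0, "wy": 0, "wz": -3, "hand": 10},
    {"dx": 0, "dy": 0, "dz": -0.05, "wx": 0, "wy": 0, "wz": -4, "hand": 10}
  ]
}}

```text
clock: 5.0
eef_pos: [0.5522, 0.0076, 0.1057]
tool_rot: [0.96, 0.279, 0.002, 0.001]
ft_force: [-3.7, -1.2, 17.7]
grip_width: 0.0125
grasp_force: 64.0
```

Emit:
{"name": "drive_tool", "arguments": {
  "rows": [
    {"dx": 0, "dy": 0, "dz": 0, "wx": 0, "wy": 0, "wz": -1, "hand": 10},
    {"dx": 0, "dy": 0, "dz": 0, "wx": 0, "wy": 0, "wz": -2, "hand": 10},
    {"dx": 0, "dy": 0, "dz": 0, "wx": 0, "wy": 0, "wz": -3, "hand": 10},
    {"dx": 0, "dy": 0, "dz": 0, "wx": 0, "wy": 0, "wz": -4, "hand": 10},
    {"dx": 0, "dy": 0, "dz": 0, "wx": 0, "wy": 0, "wz": -5, "hand": 10},
    {"dx": 0, "dy": 0, "dz": 0, "wx": 0, "wy": 0, "wz": -6, "hand": 10},
    {"dx": 0, "dy": 0, "dz": 0, "wx": 0, "wy": 0, "wz": -7, "hand": 10},
    {"dx": 0, "dy": 0, "dz": 0, "wx": 0, "wy": 0, "wz": -8, "hand": 10},
    {"dx": 0, "dy": 0, "dz": 0, "wx": 0, "wy": 0, "wz": -8.6, "hand": 10},
    {"dx": 0, "dy": 0, "dz": 0, "wx": 0, "wy": 0, "wz": -8.6, "hand": 10}
  ]
}}

```text
clock: 6.0
eef_pos: [0.5519, 0.0079, 0.1057]
tool_rot: [0.792, 0.611, 0.001, 0.001]
ft_force: [-4.8, -2.2, 18.6]
grip_width: 0.0125
grasp_force: 64.1
```

Run:
```python
from h import *
o=bot.get_obs();print(R.from_quat(o["tool_rot"]).as_matrix()[:,0],o["ft_torque"],o["ft_force"])
```

```text
[ 2.54147326e-01  9.67165512e-01 -9.33671408e-05] [-0.30830974  1.14071155 -0.05709112] [-4.7833264  -2.17830423 18.58104779]
```

Emit:
{"name": "drive_tool", "arguments": {
  "rows": [
    {"dx": 0, "dy": 0, "dz": 0, "wx": 0, "wy": 0, "wz": -0.4, "hand": 10},
    {"dx": 0, "dy": 0, "dz": 0, "wx": 0, "wy": 0, "wz": -0.4, "hand": 10},
    {"dx": 0, "dy": 0, "dz": -0.08, "wx": 0, "wy": 0, "wz": -0.2, "hand": 10},
    {"dx": 0, "dy": 0, "dz": -0.16, "wx": 0, "wy": 0, "wz": -0.1, "hand": 10},
    {"dx": 0, "dy": 0, "dz": -0.2, "wx": 0, "wy": 0, "wz": -0.1, "hand": 10},
    {"dx": 0, "dy": 0, "dz": -0.2, "wx": 0, "wy": 0, "wz": -0.1, "hand": 10}
  ]
}}

```text
clock: 6.6
eef_pos: [0.5518, 0.0078, 0.1137]
tool_rot: [0.79, 0.614, 0.0, 0.001]
ft_force: [-0.1, -1.1, 5.9]
grip_width: 0.0128
grasp_force: 62.2
```

Emit:
{"name": "drive_tool", "arguments": {
  "rows": [
    {"dx": 0, "dy": 0, "dz": 0, "wx": 0, "wy": 0, "wz": 0, "hand": 36},
    {"dx": 0, "dy": 0, "dz": 0, "wx": 0, "wy": 0, "wz": 0, "hand": 36},
    {"dx": 0, "dy": 0, "dz": 0, "wx": 0, "wy": 0, "wz": 0, "hand": 36},
    {"dx": 0, "dy": 0, "dz": -0.6, "wx": 0, "wy": 0, "wz": 0, "hand": 36},
    {"dx": 0, "dy": 0, "dz": -1.2, "wx": 0, "wy": 0, "wz": 0, "hand": 36},
    {"dx": 0, "dy": 0, "dz": -2.0, "wx": 0, "wy": 0, "wz": 0, "hand": 36},
    {"dx": 0, "dy": 0, "dz": -2.0, "wx": 0, "wy": 0, "wz": 0, "hand": 36},
    {"dx": 0, "dy": 0, "dz": -2.0, "wx": 0, "wy": 0, "wz": 0, "hand": 36}
  ]
}}

```text
clock: 7.4
eef_pos: [0.5517, 0.0084, 0.2135]
tool_rot: [0.789, 0.614, 0.001, 0.001]
ft_force: [-0.1, 0.0, -0.5]
grip_width: 0.0358
grasp_force: 0.0
```

Emit:
{"name": "drive_tool", "arguments": {
  "rows": [
    {"dx": -3.33, "dy": 2.37, "dz": 0, "wx": 0, "wy": 0, "wz": 12.7, "hand": 40},
    {"dx": -3.33, "dy": 2.37, "dz": 0, "wx": 0, "wy": 0, "wz": 12.7, "hand": 40},
    {"dx": -3.33, "dy": 2.37, "dz": 0, "wx": 0, "wy": 0, "wz": 12.7, "hand": 40},
    {"dx": -3.33, "dy": 2.37, "dz": 0, "wx": 0, "wy": 0, "wz": 12.7, "hand": 40},
    {"dx": -3.33, "dy": 2.37, "dz": 0, "wx": 0, "wy": 0, "wz": 12.7, "hand": 40},
    {"dx": -3.33, "dy": 2.37, "dz": 0, "wx": 0, "wy": 0, "wz": 12.7, "hand": 40},
    {"dx": -3.33, "dy": 2.37, "dz": 0, "wx": 0, "wy": 0, "wz": 12.7, "hand": 40},
    {"dx": -3.33, "dy": 2.37, "dz": 0, "wx": 0, "wy": 0, "wz": 12.7, "hand": 40},
    {"dx": -3.33, "dy": 2.37, "dz": 0, "wx": 0, "wy": 0, "wz": 12.7, "hand": 40},
    {"dx": -3.33, "dy": 2.37, "dz": 0, "wx": 0, "wy": 0, "wz": 12.7, "hand": 40}
  ]
}}

```text
clock: 8.4
eef_pos: [0.6244, -0.1819, 0.2111]
tool_rot: [0.994, 0.108, -0.001, -0.001]
ft_force: [-0.6, 0.8, 0.5]
grip_width: 0.0399
grasp_force: 0.0
```

Emit:
{"name": "drive_tool", "arguments": {
  "rows": [
    {"dx": 0, "dy": 0, "dz": 0, "wx": 0, "wy": 1.5, "wz": 0, "hand": 40},
    {"dx": 0, "dy": 0, "dz": 0, "wx": 0, "wy": 3, "wz": 0, "hand": 40},
    {"dx": 0, "dy": 0, "dz": 0.2, "wx": 0, "wy": 4.5, "wz": 0, "hand": 40},
    {"dx": 0, "dy": 0, "dz": 0.57, "wx": 0, "wy": 6, "wz": 0, "hand": 40},
    {"dx": 0, "dy": 0, "dz": 0.57, "wx": 0, "wy": 7, "wz": 0, "hand": 40},
    {"dx": 0, "dy": 0, "dz": 0.57, "wx": 0, "wy": 7, "wz": 0, "hand": 40},
    {"dx": 0, "dy": 0, "dz": 0.57, "wx": 0, "wy": 7, "wz": 0, "hand": 40}
  ]
}}

```text
clock: 9.1
eef_pos: [0.625, -0.1824, 0.1845]
tool_rot: [0.948, 0.102, 0.298, -0.032]
ft_force: [1.5, 0.3, -0.5]
grip_width: 0.0404
grasp_force: 0.0
```

```bash
cat > st.py <<'E'
from h import *
import cv2,sys
o=bot.get_obs();M=R.from_quat(o["tool_rot"]).as_matrix();p=np.array(o["eef_pos"])
Bo=np.array([.629,-.043,0]);Br=R.from_euler("z",.2149)
print(p,o["joint_pos"]);print(M.round(3));print("grasp pt in base mm",(Br.inv().apply(p-.008*M[:,2]-Bo)*1e3).round(1))
t=np.array([.6775,-.171,.109])+.008*M[:,2]
print("to fin, tool units",(M.T@(t-p)/.05).round(3))
c=sys.argv[1]
ims=[]
for n,(x,y,w,h) in {"scene":(200,170,170,175),"top":(225,115,170,160)}.items():
    ims.append(cv2.resize(cv2.convertScaleAbs(bot.camera(n)[y:y+h,x:x+w,::-1],alpha=1.5),(400,400),interpolation=cv2.INTER_CUBIC))
cv2.imwrite(f"pics/{c}.png",np.hstack(ims))
E
python3 st.py a1
```

```text
[ 0.62503551 -0.18240582  0.18450099] [-0.44118287  0.26076395 -0.30857367  0.49592253  0.3560426   2.57903986]
[[ 0.801  0.213  0.559]
 [ 0.174 -0.977  0.121]
 [ 0.572  0.    -0.82 ]]
grasp pt in base mm [ -38.2 -135.3  191.1]
to fin, tool units [ 0.016 -0.     2.013]
```

View pics/a1.png

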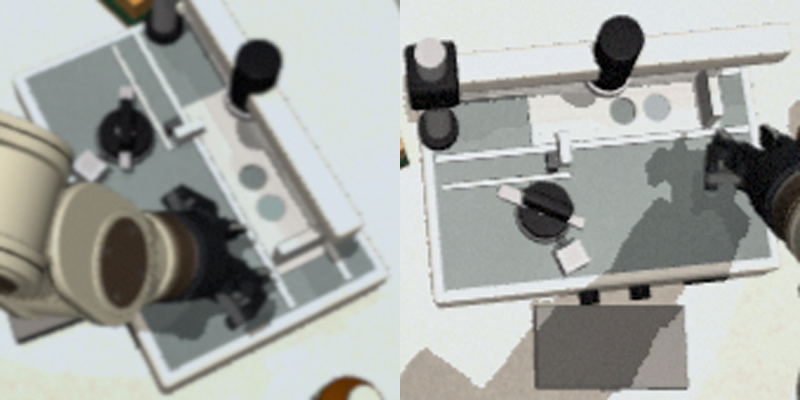

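The cap now points about 63° round, tongue towards upper left at (510,193) in the right half, so it is unlocked. The open fingers face the fin's end near (710,100) right and (280,250) left. I'll go in along the tool's z.

Emit:
{"name": "drive_tool", "arguments": {
  "rows": [
    {"dx": 0, "dy": 0, "dz": 0.5, "wx": 0, "wy": 0, "wz": 0, "hand": 40},
    {"dx": 0, "dy": 0, "dz": 1.0, "wx": 0, "wy": 0, "wz": 0, "hand": 40},
    {"dx": 0, "dy": 0, "dz": 1.4, "wx": 0, "wy": 0, "wz": 0, "hand": 40},
    {"dx": 0, "dy": 0, "dz": 1.7, "wx": 0, "wy": 0, "wz": 0, "hand": 40},
    {"dx": 0, "dy": 0, "dz": 1.95, "wx": 0, "wy": 0, "wz": 0, "hand": 40},
    {"dx": 0, "dy": 0, "dz": 1.95, "wx": 0, "wy": 0, "wz": 0, "hand": 40},
    {"dx": 0, "dy": 0, "dz": 1.95, "wx": 0, "wy": 0, "wz": 0, "hand": 40}
  ]
}}

```text
clock: 9.9
eef_pos: [0.6802, -0.1703, 0.1047]
tool_rot: [0.948, 0.102, 0.299, -0.032]
ft_force: [-0.2, 0.3, 0.7]
grip_width: 0.0403
grasp_force: 0.0
```

Emit:
{"name": "drive_tool", "arguments": {
  "rows": [
    {"dx": 0, "dy": 0, "dz": 0, "wx": 0, "wy": 0, "wz": 0, "hand": 30},
    {"dx": 0, "dy": 0, "dz": 0, "wx": 0, "wy": 0, "wz": 0, "hand": 20},
    {"dx": 0, "dy": 0, "dz": 0, "wx": 0, "wy": 0, "wz": 0, "hand": 8},
    {"dx": 0, "dy": 0, "dz": 0, "wx": 0, "wy": 0, "wz": 0, "hand": 8},
    {"dx": 0, "dy": 0, "dz": 0, "wx": 0, "wy": 0, "wz": 0, "hand": 8},
    {"dx": 0, "dy": 0, "dz": 0, "wx": 0, "wy": 0, "wz": 0, "hand": 8},
    {"dx": 0, "dy": 0, "dz": 0, "wx": 0, "wy": 0, "wz": 0, "hand": 8}
  ]
}}

```text
clock: 10.6
eef_pos: [0.6798, -0.1705, 0.1056]
tool_rot: [0.948, 0.102, 0.3, -0.032]
ft_force: [-5.0, 0.1, 5.1]
grip_width: 0.0112
grasp_force: 59.0
```

```bash
python3 st.py a2
```

```text
[ 0.6798155  -0.17052061  0.10559339] [-0.38032753  0.43441882 -0.29734925  0.31196121  0.32727621  2.63612883]
[[ 0.8    0.212  0.562]
 [ 0.174 -0.977  0.122]
 [ 0.575  0.    -0.818]]
grasp pt in base mm [  17.9 -135.4  112.1]
to fin, tool units [ 0.    -0.     0.077]
```

Emit:
{"name": "drive_tool", "arguments": {
  "rows": [
    {"dx": 0, "dy": -0.05, "dz": 0, "wx": 0, "wy": 0, "wz": 0, "hand": 8},
    {"dx": 0, "dy": -0.1, "dz": 0, "wx": 0, "wy": 0, "wz": 0, "hand": 8},
    {"dx": 0, "dy": -0.15, "dz": 0, "wx": 0, "wy": 0, "wz": 0, "hand": 8},
    {"dx": 0, "dy": -0.2, "dz": 0, "wx": 0, "wy": 0, "wz": 0, "hand": 8},
    {"dx": 0, "dy": -0.25, "dz": 0, "wx": 0, "wy": 0, "wz": 0, "hand": 8},
    {"dx": 0, "dy": -0.3, "dz": 0, "wx": 0, "wy": 0, "wz": 0, "hand": 8},
    {"dx": 0, "dy": -0.35, "dz": 0, "wx": 0, "wy": 0, "wz": 0, "hand": 8},
    {"dx": 0, "dy": -0.4, "dz": 0, "wx": 0, "wy": 0, "wz": 0, "hand": 8}
  ]
}}

```text
clock: 11.5
eef_pos: [0.676, -0.1534, 0.1056]
tool_rot: [0.948, 0.101, 0.3, -0.03]
ft_force: [-4.4, -5.8, 5.1]
grip_width: 0.0111
grasp_force: 59.1
```

Emit:
{"name": "drive_tool", "arguments": {
  "rows": [
    {"dx": 0, "dy": -0.05, "dz": 0, "wx": 0, "wy": 0, "wz": 0, "hand": 8},
    {"dx": 0, "dy": -0.1, "dz": 0, "wx": 0, "wy": 0, "wz": 0, "hand": 8},
    {"dx": 0, "dy": -0.15, "dz": 0, "wx": 0, "wy": 0, "wz": 0, "hand": 8},
    {"dx": 0, "dy": -0.2, "dz": 0, "wx": 0, "wy": 0, "wz": 0, "hand": 8},
    {"dx": 0, "dy": -0.25, "dz": 0, "wx": 0, "wy": 0, "wz": 0, "hand": 8},
    {"dx": 0, "dy": -0.3, "dz": 0, "wx": 0, "wy": 0, "wz": 0, "hand": 8},
    {"dx": 0, "dy": -0.35, "dz": 0, "wx": 0, "wy": 0, "wz": 0, "hand": 8},
    {"dx": 0, "dy": -0.4, "dz": 0, "wx": 0, "wy": 0, "wz": 0, "hand": 8},
    {"dx": 0, "dy": -0.4, "dz": 0, "wx": 0, "wy": 0, "wz": 0, "hand": 8}
  ]
}}

```text
clock: 12.4
eef_pos: [0.6711, -0.1312, 0.1056]
tool_rot: [0.948, 0.102, 0.3, -0.032]
ft_force: [-7.3, -1.0, 8.3]
grip_width: 0.0113
grasp_force: 59.7
```

Emit:
{"name": "drive_tool", "arguments": {
  "rows": [
    {"dx": 0, "dy": 0, "dz": 0, "wx": 0, "wy": 0, "wz": 0, "hand": 40},
    {"dx": 0, "dy": 0, "dz": 0, "wx": 0, "wy": 0, "wz": 0, "hand": 40},
    {"dx": 0, "dy": 0, "dz": 0, "wx": 0, "wy": 0, "wz": 0, "hand": 40},
    {"dx": 0, "dy": 0, "dz": 0, "wx": 0, "wy": 0, "wz": 0, "hand": 40},
    {"dx": 0, "dy": 0, "dz": -0.5, "wx": 0, "wy": 0, "wz": 0, "hand": 40},
    {"dx": 0, "dy": 0, "dz": -1, "wx": 0, "wy": 0, "wz": 0, "hand": 40},
    {"dx": 0, "dy": 0, "dz": -1.6, "wx": 0, "wy": 0, "wz": 0, "hand": 40},
    {"dx": 0, "dy": 0, "dz": -2.3, "wx": 0, "wy": 0, "wz": 0, "hand": 40},
    {"dx": 0, "dy": 0, "dz": -3, "wx": 0, "wy": 0, "wz": 0, "hand": 40},
    {"dx": 0, "dy": 0, "dz": -3.5, "wx": 0, "wy": 0, "wz": 0, "hand": 40},
    {"dx": 0, "dy": 0, "dz": -3.5, "wx": 0, "wy": 0, "wz": 0, "hand": 40},
    {"dx": 0, "dy": 0, "dz": -3.5, "wx": 0, "wy": 0, "wz": 0, "hand": 40}
  ]
}}

```text
clock: 13.6
eef_pos: [0.5733, -0.1528, 0.2481]
tool_rot: [0.948, 0.102, 0.299, -0.032]
ft_force: [0.1, 0.1, -0.4]
grip_width: 0.0401
grasp_force: 0.0
```

```bash
python3 st.py a3
```

```text
[ 0.57333329 -0.15280636  0.24814534] [-0.43122129  0.0846574  -0.34628124  0.62846107  0.35191772  2.58939833]
[[ 0.8    0.212  0.561]
 [ 0.174 -0.977  0.121]
 [ 0.574  0.001 -0.819]]
grasp pt in base mm [-82.4 -95.4 254.7]
to fin, tool units [0.005 0.795 3.564]
```

View pics/a3.png

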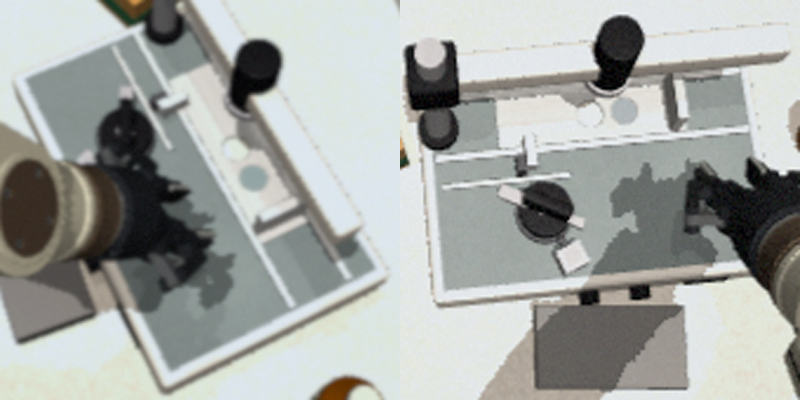

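The open window is now bright over the port, at (590,115) right and (233,150) left. The fin has moved one stop, the cap stays turned, the slide box hasn't moved, and the gripper is clear of everything.

```bash
python3 -c "
from workcell import bot
print(bot.job_done())"
```

```text
the job is handed in; nothing more can be done
None
```

The cap was pressed, turned about 63° anticlockwise and let spring up unlocked; the shutter plate was then slid 40 mm to the middle stop with its open window lit over the port and let go, and the job was handed in at about 14 s on the robot's clock (no verdict was returned).

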